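# Press a curd wheel with the spring-centred valve lever

## Robot

A 6-joint arm with a two-finger parallel gripper is mounted at the origin on a cart in front of the work surface, level with it; the furniture and walls round the work are solid. World frame = base frame: x ahead of the robot, y to its left, z up, the work surface at z = 0. Lengths are in m, angles in rad, forces in N, time in s.
With the tool pointing down it reaches from about 0.35 to 0.775 m from the base axis. Payload 7.3 kg.
Tool frame: the origin (TCP) lies at the very end of the fingers, on their centre line; the grasp point (between the pads) lies 19 mm behind it; z points along the fingers, x is the direction in which the jaws open and shut, and the axes are right-handed (so a half turn about z gives the same grasp; the last joint's range is limited). The gripper opens to 92 mm and grips with 3 to 60 N. Pads are 19 mm wide; open, the fingers measure 130 mm over their backs; the gripper's body (75 mm by 190 mm) begins 47 mm behind the grasp point.
Start: joints at [-1.402, 0.342, 1.524, -0, 1.275, -0.146], TCP at [0.163, -0.499, 0.227] pointing down, gripper open.
Joint ranges: [-2.53, 2.53], [-0.77, 2.02], [0.04, 2.7], [-1, 4.14], [0.28, 2.66], [-3.11, 3.11]. Speed limits (rad/s): [2.57, 2.57, 3.14, 3.14, 3.14, 3.14].

## Interface

Orientations are given as [roll, pitch, yaw] about the fixed x, y, z axes, in that order (R = Rz(yaw) Ry(pitch) Rx(roll)).
In Python, from cell import robot, read_camera, nets gives the robot as it stands. The module is installed in compiled form; this text tells all that it offers.
- The arm moves only by the tool carry_out, never from a script. Its arguments are lists of equal length, an entry for each row: "translation": the shift along the tool's x, y, z in m, a list of three; "turn": the turn, a rotation vector about the tool's x, y, z in rad, a list of three; "gripper": the gripper's target within -1 to 1 (shut at 1, half-way at 0, fully open at -1). A call has 1 to 10 rows; each row shifts and turns the commanded pose from where the row before left it, along the tool's axes as they then stand; what a row does not reach is not made up. A row lasts 1/10 s, in which the tool goes at most 50 mm and 8.59 degrees, less where a joint would pass 70% of its speed; a pose out of reach is approached as far as the arm can. A call with a gripper value outside its range is refused whole. The fingers move at their own pace and stop on an object; "squeeze" is the grip in N (left out, the last holds). Time passes only in rows, so rows that do not move let the fingers close. It gives the time, the measured TCP pose, the force and the opening at its end, in the units of the state.
- robot.observe(): the state, without advancing time (a new reading comes with each control period).
- read_camera(name): name is "scene" or "top"; returns a dict with "img" (400x640x3 uint8, red, green, blue), "fx", "fy", "cx", "cy" (pixels), "distortion" ([k1, k2, p1, p2, k3] as OpenCV has them; the pictures are not rectified), "world_from_camera" (4x4, takes a point from camera to world coordinates). Camera axes: x right, y down, z forward; pixel columns grow to the right and rows downward; lengths in m; the calibration is good to about 2 mm. A picture is of the moment at which its call begins. There is no depth.
- robot.hand_in(): hands the job in, once; it reports no verdict.
Trained networks look in a picture, given as the dict that the camera call returned (one of the last four; its "shot" number tells which), for a name from the list of things; names that differ only in an ending like _2 or _b are one class to them, and where a whole thing is asked for, a point or a joint stands for the part that bears it (a point fixed in the world has none). Each returns a list of dicts, best first, with "score" (0 to 1); they miss things now and then, are a little off and sometimes report something else, mostly with a low value. They report only what shows in the picture. A call takes as long as a camera call.
- nets.regions_of(picture, name): "region" (400x640 bool, what is visible of it) and "pixel" ([column, row] in pixels, amid what is visible of it).
- nets.tip_of(picture, name): "pixel" ([column, row] in pixels: a listed point, or the origin of a listed thing).
The state is a dict: "time": time; "qpos": joint angles; "qvel": joint speeds; "joint_efforts": joint torques, N m; "tool_pos": TCP position; "tool_rot": TCP orientation; "contact_force": force on the tool from outside, world axes, zero at the start; "torque": the same for the moment, N m; "opening": finger opening in m.
Only numpy, scipy, OpenCV 4.12 (cv2) and the standard library are available. Lean on these libraries where they do the work, as an engineer would, in place of code of your own. Each camera call takes 0.05 s, during which the arm holds its last target. There are 200 camera calls.

## Task

Press the curd wheel that lies in the press: push the red-knobbed valve lever fully over towards the press and hold it there for two seconds, so that the pad stays down on the wheel. Then let go so that the lever springs back upright and the pad lifts off; do not work the blue-knobbed lever, and leave the wheel and the other goods where they are.

Things in the scene. Friction and masses are not known exactly. Their poses are not given: they have to be found in the camera images.
- press: Fixed bench curd press on a grey base plate 140 x 340 x 12 mm; origin on the table, x and y along the plate's short and long sides, z up. Nest with the curd wheel at y = -80 mm; column, arm and air cylinder over it (y -187 to -50 mm) reach 162 mm up. The two hand valves stand at y = +95 mm, x = -42 and +42 mm, red and blue either way round: the press is on their -y side.
- knob_red (a point): Centre of the red ball knob, 30 mm diameter, on top of the red valve's lever (a 9 mm steel rod). With the lever upright the centre is 129 mm above the table, 75 mm above the lever's pivot; it is free all round, and the other knob is 84 mm away.
- lever_red (a joint): Angle of the red lever, rad: 0 = upright, where a spring returns it in 0.5 s. It swings about the press's x axis; positive = towards the press (knob moves along the press's -y), negative = away. Stops at -0.55 and 0.55; above 0.42 is fully over. Fully over takes 6 to 7 N at the knob, which moves 39 mm sideways and 11 mm down.
- lever_blue (a joint): Angle of the lever with the blue 30 mm ball knob, which is otherwise the same as the red one: 0 = upright, spring centred. It does not work this pad and is to be left alone.
- pad: Round pressing pad, 88 mm diameter, white face down, under the air cylinder; origin at the centre of its underside. It hangs 13 mm above the wheel while the red lever is upright, comes down as the lever goes towards the press and rests on the wheel, spring loaded, from a lever angle of about 0.36.
- wheel: Cream curd wheel with fluted rim, 115 mm across and 35 mm high, loose in the press's nest under the pad; origin at the centre of its underside. Not to be handled.
- spare_wheel: Another curd wheel, 120 mm across and 35 mm high, lying on the table beside the valves (bystander); origin at the centre of its underside.
- cup: Clear cup of yellow butterfat, 74 mm across and 88 mm high, on the table at the press's far end (bystander); origin at the centre of its underside.
- tub: Low yellow tub, 118 mm across and 46 mm high, on the table to the left (bystander); origin at the centre of its underside.

How it is judged:
On the way:
1. the red lever is held fully over towards the press (above 0.42 rad) with the pad down on the curd wheel for 1.5 s (value of joint lever_red above 0.42 rad and contact force between pad and wheel above 0.5 N), for 1.5 s.
At the end, for the whole second after the job is handed in: The red lever has sprung back upright (within 0.1 rad) and the blue one stands upright (within 0.1 rad), the pad is clear of the curd wheel, and the wheel lies in the nest within 15 mm of where it started (value of joint lever_red between -0.1 and 0.1 rad and value of joint lever_blue between -0.1 and 0.1 rad and contact force between pad and wheel below 0.05 N and distance of wheel from where it was at the start of the episode below 0.015 m); the robot touches nothing.
It fails at once if the blue lever is worked (more than 0.25 rad either way) (value of joint lever_blue above 0.25 rad or value of joint lever_blue below -0.25 rad).
It fails at once if the spare wheel, the cup or the tub is shifted by more than 20 mm (distance of any of spare_wheel, cup, tub from where it was at the start of the episode above 0.02 m).
It also fails if it takes over 32 s, if anything falls off the work surface, if the arm or the gripper's body presses on something with over 40 N, if the wrist force passes 120 N, or if a joint passes its speed limit or range.

## Working session

There is one attempt and no reset: what is moved stays moved. The work goes in short steps, Python scripts to look and compute and a tool call to move; the robot and the scene stay as the last step left them, time stands still between calls to the robot, and variables do not carry over. Pictures are saved under pics/ and viewed, about 8 in all and at most 12, crops included, and the job is handed in when it is done.

Besides the shell and the picture viewer there is one more tool, called after "Emit:" by a JSON object that holds its "fn" and its "kwargs", one argument or row to a line. carry_out: Moves the arm, as the interface text tells. Its arguments: {"type":"object","properties":{"translation":{"type":"array","items":{"type":"array","items":{"type":"number"}}},"turn":{"type":"array","items":{"type":"array","items":{"type":"number"}}},"gripper":{"type":"array","items":{"type":"number"}},"squeeze":{"type":"number"}},"required":["translation","turn","gripper"]}

```bash
mkdir -p pics; cat > h.py <<'E'
import numpy as np, cv2
from cell import robot, read_camera, nets
def ray(p,px):
    K=np.array([[p["fx"],0,p["cx"]],[0,p["fy"],p["cy"]],[0,0,1]])
    u=cv2.undistortPoints(np.array([[px]],float),K,np.array(p["distortion"]))[0,0]
    T=np.array(p["world_from_camera"]); return T[:3,3],T[:3,:3]@np.array([u[0],u[1],1])
def atz(p,px,z):
    o,d=ray(p,px); return o+d*(z-o[2])/d[2]
def tri(a,pa,b,pb):
    A=[];c=[]
    for p,q in((a,pa),(b,pb)):
        o,d=ray(p,q); d/=np.linalg.norm(d); M=np.eye(3)-np.outer(d,d); A.append(M);c.append(M@o)
    x=np.linalg.lstsq(np.vstack(A),np.hstack(c),rcond=None)[0]
    return x,np.linalg.norm(np.vstack(A)@x-np.hstack(c))
E
python3 - <<'E'
from h import *
np.set_printoptions(precision=4,suppress=True)
P={n:read_camera(n) for n in("scene","top")}
for n,p in P.items(): cv2.imwrite(f"pics/{n}1.png",p["img"][:,:,::-1])
for k in("knob_red","lever_blue","press","pad","wheel","spare_wheel","cup","tub"):
    r={}
    for n,p in P.items():
        t=nets.tip_of(p,k) if not k.startswith("lever") else nets.regions_of(p,k)
        for q in t[:2]: print(k,n,np.round(q["pixel"],1),round(q["score"],2))
        if t: r[n]=t[0]["pixel"]
    if len(r)==2: print("  tri",*tri(P["scene"],r["scene"],P["top"],r["top"]))
s=robot.observe(); print(s)
E
```

```text
knob_red scene [364.2 173.9] 0.43
knob_red top [348.5 206.6] 0.56
  tri [ 0.4678 -0.2221  0.1306] 0.0012513959602464964
lever_blue scene [345.  168.5] 0.47
lever_blue top [347.9 208.2] 0.62
lever_blue top [346.5 182.3] 0.57
  tri [ 0.4919 -0.2043  0.144 ] 0.04933055200302746
press scene [366.8 182.8] 0.95
press top [376.7 200.2] 0.9
  tri [ 0.5087 -0.3357 -0.0274] 0.004175385157663646
pad scene [379.8 157. ] 0.61
pad top [395.8 196.2] 0.46
  tri [ 0.4957 -0.3834  0.0752] 0.0027400265048543727
wheel scene [376.8 168.9] 0.79
wheel top [392.9 200.1] 0.55
  tri [ 0.4971 -0.383   0.0148] 0.006439305383131225
spare_wheel scene [379.2 166.2] 0.72
spare_wheel scene [328.9 222. ] 0.64
spare_wheel top [306.4 213.9] 0.59
  tri [ 0.3982 -0.0996  0.3089] 0.044228859173749545
cup scene [400.8 147.9] 0.81
cup top [445.  198.2] 0.73
  tri [ 0.4893 -0.5654 -0.0019] 0.009518923987365216
tub scene [265.4 306.7] 0.57
tub scene [366.4 180. ] 0.29
tub top [203.2 228.9] 0.9
  tri [ 0.4723  0.266  -0.0215] 0.004750823421891857
{'time': 0.9, 'qpos': array([-1.402 ,  0.342 ,  1.5241,  0.    ,  1.2754, -0.146 ]), 'qvel': array([-0.0019,  0.0011, -0.0014, -0.0023, -0.    , -0.0005]), 'joint_efforts': array([  0.0007, -43.1119, -24.4477,   0.0719,   0.0482,  -0.    ]), 'tool_pos': array([ 0.1626, -0.4992,  0.2267]), 'tool_rot': array([ 3.1416, -0.0001, -1.256 ]), 'contact_force': array([0.2752, 0.4728, 0.1402]), 'torque': array([-0.0003,  0.0441, -0.038 ]), 'opening': 0.09171323105166282}
```

```bash
python3 -c "
import cv2,numpy as np
a=cv2.imread('pics/scene1.png')[100:280,260:460];b=cv2.imread('pics/top1.png')[130:280,260:460]
cv2.imwrite('pics/c1.png',cv2.resize(a,None,fx=4*.8,fy=4*.8,interpolation=2));cv2.imwrite('pics/c2.png',cv2.resize(b,None,fx=4,fy=4,interpolation=2))"
```

```text
(no output)
```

View pics/c1.png

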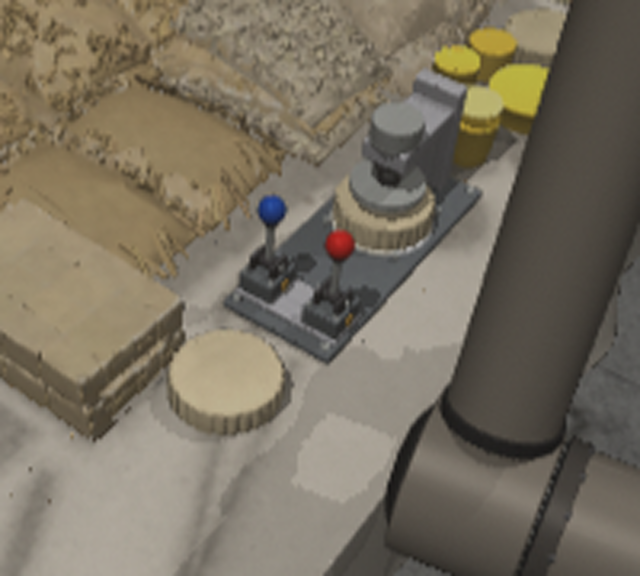

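View pics/c2.png

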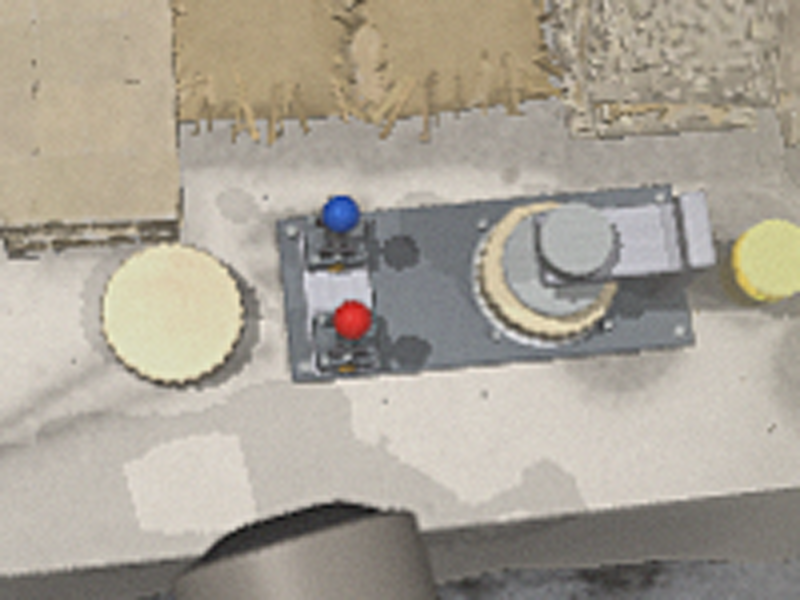

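View pics/scene1.png

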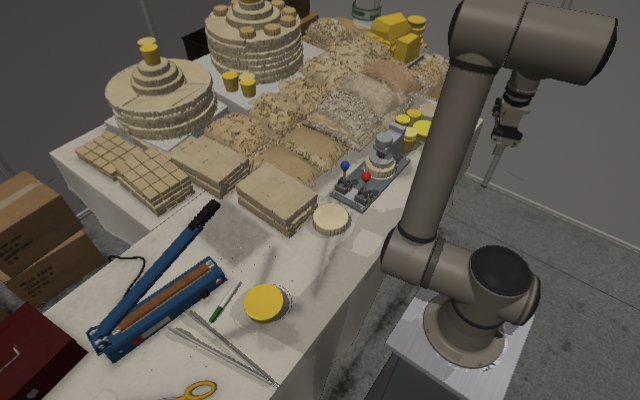

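The crops show the red knob nearest the robot (scene ≈ (366,177), top ≈ (348,210)). Blue is beyond it (scene ≈ (345,166), top ≈ (345,183)), and the spare wheel sits to the left of the valves. The pad and press are to the right, at world −y. I'll locate both knobs by colour.

```bash
cat >> h.py <<'E'
def blob(p,c):
    h=cv2.cvtColor(p["img"],cv2.COLOR_RGB2HSV); w=np.zeros(h.shape[:2],bool); w[140:260,300:440]=1
    H,S,V=h[...,0],h[...,1],h[...,2]
    m=w&(S>150)&(V>60)&(((H<6)|(H>174)) if c=="red" else (abs(H.astype(int)-115)<12))
    n,l,st,ce=cv2.connectedComponentsWithStats(m.astype(np.uint8)); i=1+np.argmax(st[1:,4]); return ce[i],st[i,4]
E
python3 - <<'E'
from h import *
np.set_printoptions(precision=4,suppress=True)
P={n:read_camera(n) for n in("scene","top")}
k={}
for c in("red","blue"):
    b={n:blob(P[n],c) for n in P}
    k[c]=tri(P["scene"],b["scene"][0],P["top"],b["top"][0])
    print(c,b,k[c],*[atz(P[n],b[n][0],.129) for n in P])
v=k["red"][0]-k["blue"][0]; print(v,np.linalg.norm(v),np.arctan2(v[1],v[0]))
for px in((330.5,187),(333.5,225)): print(atz(P["top"],px,.012))
for px in((427,176.5),(433.5,216)): print(atz(P["top"],px,.012))
print(robot.observe()["time"])
E
```

```text
red {'scene': (array([365.7167, 175.9667]), np.int32(60)), 'top': (array([347.6875, 209.6094]), np.int32(64))} (array([ 0.4593, -0.2185,  0.1289]), np.float64(0.0016336916055481852)) [ 0.4604 -0.2182  0.129 ] [ 0.4582 -0.2189  0.129 ]
blue {'scene': (array([344.3191, 165.0426]), np.int32(47)), 'top': (array([344.5517, 183.    ]), np.int32(58))} (array([ 0.5437, -0.219 ,  0.1297]), np.float64(0.0014803641719116412)) [ 0.5451 -0.2194  0.129 ] [ 0.5428 -0.2194  0.129 ]
[-0.0844  0.0004 -0.0008] 0.08441200134588236 3.136362644399654
[ 0.5606 -0.1813  0.012 ]
[ 0.4312 -0.1764  0.012 ]
[ 0.5619 -0.5133  0.012 ]
[ 0.4246 -0.514   0.012 ]
1.0
```

Emit:
{"fn": "carry_out", "kwargs": {
  "translation": [
    [0,0,0],
    [0,0,0],
    [0,0,0],
    [0,0,0],
    [0,0,0],
    [0,0,0],
    [0,0,0],
    [0,0,0],
    [0,0,0],
    [0,0,0]
  ],
  "turn": [
    [0,0,-0.14],
    [0,0,-0.14],
    [0,0,-0.14],
    [0,0,-0.14],
    [0,0,-0.14],
    [0,0,-0.14],
    [0,0,-0.14],
    [0,0,-0.14],
    [0,0,-0.136],
    [0,0,0]
  ],
  "gripper": [1,1,1,1,1,1,1,1,1,1],
  "squeeze": 10
}}

```text
time: 2.0
tool_pos: [0.1626, -0.4992, 0.2267]
tool_rot: [3.141, -0.0, 0.001]
contact_force: [0.5, 1.4, 0.8]
opening: 0.0163
```

Emit:
{"fn": "carry_out", "kwargs": {
  "translation": [
    [0.0295,-0.0335,0],
    [0.0295,-0.0335,0],
    [0.0295,-0.0335,0],
    [0.0295,-0.0335,0],
    [0.0295,-0.0335,0],
    [0.0295,-0.0335,0],
    [0.0295,-0.0335,0],
    [0.0295,-0.0335,0],
    [0.0295,-0.0335,0],
    [0.0295,-0.0335,0]
  ],
  "turn": [
    [0,0,0],
    [0,0,0],
    [0,0,0],
    [0,0,0],
    [0,0,0],
    [0,0,0],
    [0,0,0],
    [0,0,0],
    [0,0,0],
    [0,0,0]
  ],
  "gripper": [1,1,1,1,1,1,1,1,1,1]
}}

```text
time: 3.0
tool_pos: [0.4586, -0.1626, 0.2269]
tool_rot: [3.141, -0.001, -0.004]
contact_force: [-0.2, -0.9, -0.8]
opening: 0.0004
```

Emit:
{"fn": "carry_out", "kwargs": {
  "translation": [
    [0,0,0.03],
    [0,0,0.03],
    [0,0,0.03],
    [0,0,0.029],
    [0,0,0],
    [0,0,0]
  ],
  "turn": [
    [0,0,0],
    [0,0,0],
    [0,0,0],
    [0,0,0],
    [0,0,0],
    [0,0,0]
  ],
  "gripper": [1,1,1,1,1,1]
}}

```text
time: 3.6
tool_pos: [0.4577, -0.1643, 0.1081]
tool_rot: [-3.141, 0.0, -0.002]
contact_force: [0.2, -0.5, -0.7]
opening: 0.0006
```

```bash
python3 - <<'E'
from h import *
s=read_camera("scene")["img"][120:250,270:430];t=read_camera("top")["img"][140:270,270:430]
cv2.imwrite("pics/d1.png",cv2.resize(np.hstack([s,t]),None,fx=2.5,fy=2.5,interpolation=2)[:,:,::-1])
print(robot.observe()["tool_pos"],robot.observe()["contact_force"])
E
```

```text
[ 0.45856318 -0.16479792  0.10927799] [-0.12810217 -0.21496314 -0.12339609]
```

View pics/d1.png

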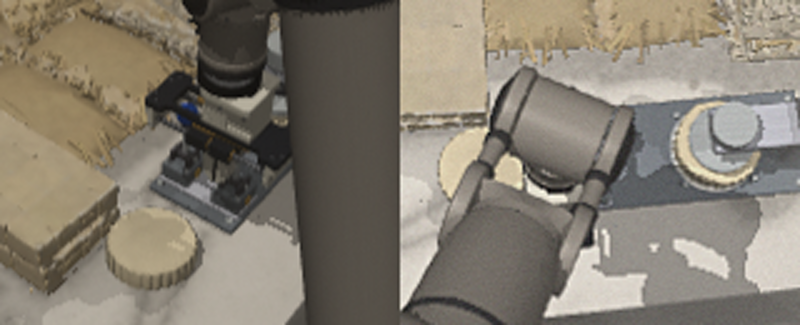

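The fingers are down behind the red valve. The hand hides both knobs, but the gripper body stays above the blue one. I'll push slowly and watch the force.

Emit:
{"fn": "carry_out", "kwargs": {
  "translation": [
    [0,0.01,0],
    [0,0.01,0],
    [0,0.01,0],
    [0,0.005,0],
    [0,0,0]
  ],
  "turn": [
    [0,0,0],
    [0,0,0],
    [0,0,0],
    [0,0,0],
    [0,0,0]
  ],
  "gripper": [1,1,1,1,1]
}}

```text
time: 4.2
tool_pos: [0.4577, -0.2002, 0.1078]
tool_rot: [3.141, -0.0, -0.001]
contact_force: [0.9, 1.7, -0.5]
opening: 0.0006
```

Emit:
{"fn": "carry_out", "kwargs": {
  "translation": [
    [0,0.005,0],
    [0,0.005,0],
    [0,0.005,0],
    [0,0,0],
    [0,0,0]
  ],
  "turn": [
    [0,0,0],
    [0,0,0],
    [0,0,0],
    [0,0,0],
    [0,0,0]
  ],
  "gripper": [1,1,1,1,1]
}}

```text
time: 4.7
tool_pos: [0.4574, -0.2141, 0.1076]
tool_rot: [-3.141, 0.001, -0.0]
contact_force: [-0.3, 2.1, 1.1]
opening: 0.0005
```

Emit:
{"fn": "carry_out", "kwargs": {
  "translation": [
    [0,0.005,0],
    [0,0.005,0],
    [0,0.002,0],
    [0,0,0],
    [0,0,0]
  ],
  "turn": [
    [0,0,0],
    [0,0,0],
    [0,0,0],
    [0,0,0],
    [0,0,0]
  ],
  "gripper": [1,1,1,1,1]
}}

```text
time: 5.2
tool_pos: [0.457, -0.2242, 0.1064]
tool_rot: [-3.138, 0.002, 0.0]
contact_force: [2.2, 8.4, -5.3]
opening: 0.0004
```

```bash
python3 - <<'E'
from h import *
F=[]
for i in range(4):
    p=read_camera("top" if i%2 else "scene"); o=robot.observe(); F.append(o["contact_force"])
    n="top" if i%2 else "scene"
    try: b=blob(p,"red"); print(n,b)
    except Exception as e: print(n,"no red")
    if i==0: s=p["img"][120:250,270:430]
    if i==1: t=p["img"][140:270,270:430]
    if n=="top":
        for q in nets.tip_of(p,"pad")[:1]: print(q["pixel"],atz(p,q["pixel"],.047))
print(np.mean(F,0),o["tool_pos"],o["time"])
cv2.imwrite("pics/d2.png",cv2.resize(np.hstack([s,t]),None,fx=2.5,fy=2.5,interpolation=2)[:,:,::-1])
E
```

```text
scene no red
top no red
scene no red
top no red
[395.3, 195.1] [ 0.50287919 -0.38851761  0.047     ]
[ 1.91723347  8.5509863  -5.27048772] [ 0.45696911 -0.2241448   0.10639893] 5.45
```

View pics/d2.png

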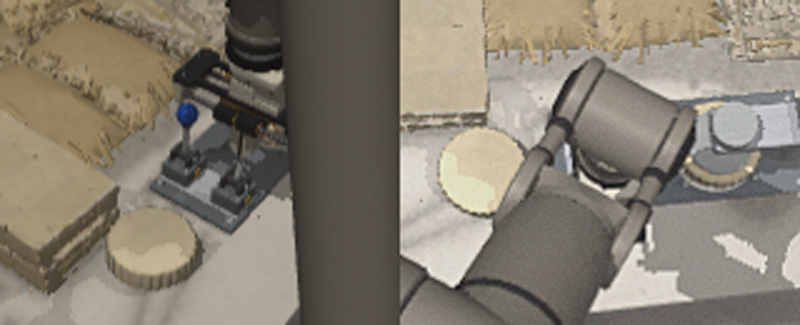

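The red knob is hidden behind the hand, and the blue lever stands upright at (187,113) in the crop. Force is up to about 8.5 N and the knob should be near 0.42 rad, so I'll go a few mm further, dropping slightly with it.

Emit:
{"fn": "carry_out", "kwargs": {
  "translation": [
    [0,0.002,0.002],
    [0,0.001,0.001],
    [0,0,0],
    [0,0,0]
  ],
  "turn": [
    [0,0,0],
    [0,0,0],
    [0,0,0],
    [0,0,0]
  ],
  "gripper": [1,1,1,1]
}}

```text
time: 5.9
tool_pos: [0.4573, -0.228, 0.1046]
tool_rot: [-3.14, 0.001, 0.0]
contact_force: [-0.3, 7.9, 3.8]
opening: 0.0003
```

Emit:
{"fn": "carry_out", "kwargs": {
  "translation": [
    [0,0.002,0.001],
    [0,0.001,0],
    [0,0,0],
    [0,0,0]
  ],
  "turn": [
    [0,0,0],
    [0,0,0],
    [0,0,0],
    [0,0,0]
  ],
  "gripper": [1,1,1,1]
}}

```text
time: 6.3
tool_pos: [0.4574, -0.2308, 0.1036]
tool_rot: [-3.139, 0.001, 0.0]
contact_force: [0.4, 9.0, 3.4]
opening: 0.0004
```

Emit:
{"fn": "carry_out", "kwargs": {
  "translation": [
    [0,0.001,0],
    [0,0,0],
    [0,0,0],
    [0,0,0],
    [0,0,0],
    [0,0,0],
    [0,0,0],
    [0,0,0],
    [0,0,0],
    [0,0,0]
  ],
  "turn": [
    [0,0,0],
    [0,0,0],
    [0,0,0],
    [0,0,0],
    [0,0,0],
    [0,0,0],
    [0,0,0],
    [0,0,0],
    [0,0,0],
    [0,0,0]
  ],
  "gripper": [1,1,1,1,1,1,1,1,1,1]
}}

```text
time: 7.3
tool_pos: [0.4573, -0.2315, 0.1034]
tool_rot: [-3.139, 0.001, 0.0]
contact_force: [0.3, 7.9, 2.7]
opening: 0.0005
```

```bash
python3 - <<'E'
from h import *
F=[]
for n in("scene","top"):
    p=read_camera(n); F.append(robot.observe()["contact_force"])
    if n=="scene": s=p["img"][100:230,290:420]
    else: t=p["img"][140:270,320:450]
    for q in nets.tip_of(p,"pad")[:1]: print(n,q["pixel"],q["score"])
    for q in nets.regions_of(p,"lever_red")[:2]: print(n,q["pixel"],q["score"])
o=robot.observe();print(np.mean(F,0),o["tool_pos"],o["time"])
cv2.imwrite("pics/d3.png",cv2.resize(np.hstack([s,t]),None,fx=3,fy=3,interpolation=2)[:,:,::-1])
E
```

```text
scene [367.5, 189.4] 0.43
top [396.2, 194.4] 0.48
[0.98249512 9.75549142 2.58589194] [ 0.45732126 -0.23154377  0.10343927] 7.6
```

View pics/d3.png

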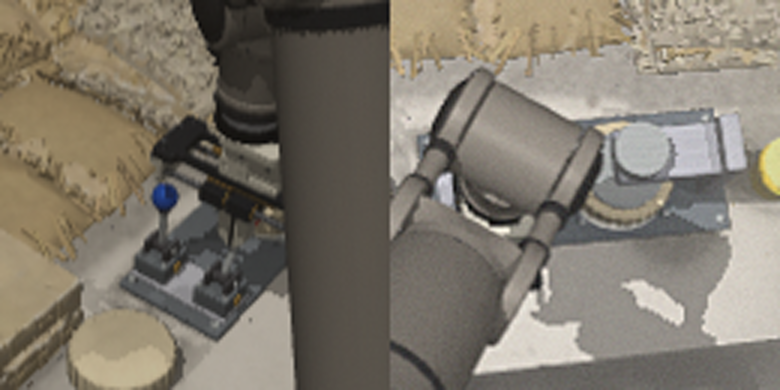

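The lever is leaning towards the press, with its rod under the finger at about (232,225), and blue is upright at (165,197). The geometry gives about 0.5 rad. I'll go 2 mm more to feel for the stop as independent confirmation, then hold.

Emit:
{"fn": "carry_out", "kwargs": {
  "translation": [
    [0,0.001,0],
    [0,0.001,0],
    [0,0,0],
    [0,0,0],
    [0,0,0],
    [0,0,0],
    [0,0,0],
    [0,0,0],
    [0,0,0],
    [0,0,0]
  ],
  "turn": [
    [0,0,0],
    [0,0,0],
    [0,0,0],
    [0,0,0],
    [0,0,0],
    [0,0,0],
    [0,0,0],
    [0,0,0],
    [0,0,0],
    [0,0,0]
  ],
  "gripper": [1,1,1,1,1,1,1,1,1,1]
}}

```text
time: 8.6
tool_pos: [0.4573, -0.2328, 0.1031]
tool_rot: [-3.137, 0.001, 0.0]
contact_force: [1.6, 11.6, 1.3]
opening: 0.0007
```

Emit:
{"fn": "carry_out", "kwargs": {
  "translation": [
    [0,0.001,0],
    [0,0.001,0],
    [0,0,0],
    [0,0,0],
    [0,0,0],
    [0,0,0],
    [0,0,0],
    [0,0,0],
    [0,0,0],
    [0,0,0]
  ],
  "turn": [
    [0,0,0],
    [0,0,0],
    [0,0,0],
    [0,0,0],
    [0,0,0],
    [0,0,0],
    [0,0,0],
    [0,0,0],
    [0,0,0],
    [0,0,0]
  ],
  "gripper": [1,1,1,1,1,1,1,1,1,1]
}}

```text
time: 9.6
tool_pos: [0.4572, -0.2331, 0.1031]
tool_rot: [-3.135, 0.002, 0.0]
contact_force: [2.7, 17.7, 3.3]
opening: 0.0004
```

Force rose to 17.7 N while the TCP moved only 0.3 mm, at the predicted y = −0.233, so the lever is on its stop. I'll hold two more seconds.

Emit:
{"fn": "carry_out", "kwargs": {
  "translation": [
    [0,-0.001,0],
    [0,0,0],
    [0,0,0],
    [0,0,0],
    [0,0,0],
    [0,0,0],
    [0,0,0],
    [0,0,0],
    [0,0,0],
    [0,0,0]
  ],
  "turn": [
    [0,0,0],
    [0,0,0],
    [0,0,0],
    [0,0,0],
    [0,0,0],
    [0,0,0],
    [0,0,0],
    [0,0,0],
    [0,0,0],
    [0,0,0]
  ],
  "gripper": [1,1,1,1,1,1,1,1,1,1]
}}

```text
time: 10.6
tool_pos: [0.4572, -0.2329, 0.1031]
tool_rot: [-3.136, 0.002, 0.0]
contact_force: [2.0, 16.1, 2.4]
opening: 0.0003
```

Emit:
{"fn": "carry_out", "kwargs": {
  "translation": [
    [0,0,0],
    [0,0,0],
    [0,0,0],
    [0,0,0],
    [0,0,0],
    [0,0,0],
    [0,0,0],
    [0,0,0],
    [0,0,0],
    [0,0,0]
  ],
  "turn": [
    [0,0,0],
    [0,0,0],
    [0,0,0],
    [0,0,0],
    [0,0,0],
    [0,0,0],
    [0,0,0],
    [0,0,0],
    [0,0,0],
    [0,0,0]
  ],
  "gripper": [1,1,1,1,1,1,1,1,1,1]
}}

```text
time: 11.6
tool_pos: [0.4572, -0.2329, 0.1031]
tool_rot: [-3.136, 0.002, 0.0]
contact_force: [1.7, 15.0, 2.5]
opening: 0.0003
```

Emit:
{"fn": "carry_out", "kwargs": {
  "translation": [
    [0,-0.01,0],
    [0,-0.01,0],
    [0,-0.01,0],
    [0,-0.01,0],
    [0,-0.01,0],
    [0,-0.01,0],
    [0,-0.01,0],
    [0,0,0],
    [0,0,0],
    [0,0,0]
  ],
  "turn": [
    [0,0,0],
    [0,0,0],
    [0,0,0],
    [0,0,0],
    [0,0,0],
    [0,0,0],
    [0,0,0],
    [0,0,0],
    [0,0,0],
    [0,0,0]
  ],
  "gripper": [1,1,1,1,1,1,1,1,1,1]
}}

```text
time: 12.6
tool_pos: [0.4577, -0.1665, 0.1038]
tool_rot: [3.141, -0.0, -0.0]
contact_force: [0.3, -0.3, 0.1]
opening: 0.0004
```

Emit:
{"fn": "carry_out", "kwargs": {
  "translation": [
    [0,0,-0.03],
    [0,0,-0.03],
    [0,0,-0.03],
    [0,0,-0.03],
    [-0.03,-0.03,0],
    [-0.03,-0.03,0],
    [-0.02,-0.03,0],
    [0,-0.03,0],
    [0,-0.03,0],
    [0,0,0]
  ],
  "turn": [
    [0,0,0],
    [0,0,0],
    [0,0,0],
    [0,0,0],
    [0,0,0],
    [0,0,0],
    [0,0,0],
    [0,0,0],
    [0,0,0],
    [0,0,0]
  ],
  "gripper": [1,1,1,1,1,1,1,1,1,1]
}}

```text
time: 13.6
tool_pos: [0.3772, -0.0141, 0.224]
tool_rot: [-3.141, -0.001, 0.002]
contact_force: [0.1, -1.0, 0.5]
opening: 0.0008
```

```bash
python3 - <<'E'
from h import *
I=[];P={n:read_camera(n) for n in("scene","top")}
for c in("red","blue"):
    try:
        b={n:blob(P[n],c)[0] for n in P}; print(c,b,*tri(P["scene"],b["scene"],P["top"],b["top"]))
    except Exception as e: print(c,e)
for n in P:
    for k in("wheel","spare_wheel","cup","tub"):
        print(n,k,[(q["pixel"],round(q["score"],2)) for q in nets.tip_of(P[n],k)[:2]])
o=robot.observe();print(o["tool_pos"],o["contact_force"],o["time"])
s=P["scene"]["img"][100:250,280:440];t=P["top"]["img"][130:280,290:450]
cv2.imwrite("pics/e1.png",cv2.resize(np.hstack([s,t]),None,fx=2.5,fy=2.5,interpolation=2)[:,:,::-1])
E
```

```text
red attempt to get argmax of an empty sequence
blue {'scene': array([344. , 161.5]), 'top': array([344.52727273, 182.78181818])} [ 0.54226399 -0.21666969  0.14715453] 0.004210082075831441
scene wheel [([379.8, 167.1], 0.48)]
scene spare_wheel [([328.6, 222.2], 0.75), ([380.8, 158.4], 0.5)]
scene cup [([330.4, 223.1], 0.37)]
scene tub [([265.9, 306.6], 0.74)]
top wheel [([393.6, 198.8], 0.67)]
top spare_wheel [([303.4, 210.8], 0.84)]
top cup [([445.6, 198.9], 0.59), ([394.3, 197.0], 0.21)]
top tub [([204.2, 230.0], 0.59)]
[ 0.3776099  -0.01667534  0.22361411] [ 1.24453364 -0.20887875  0.51950368] 14.1
```

View pics/e1.png

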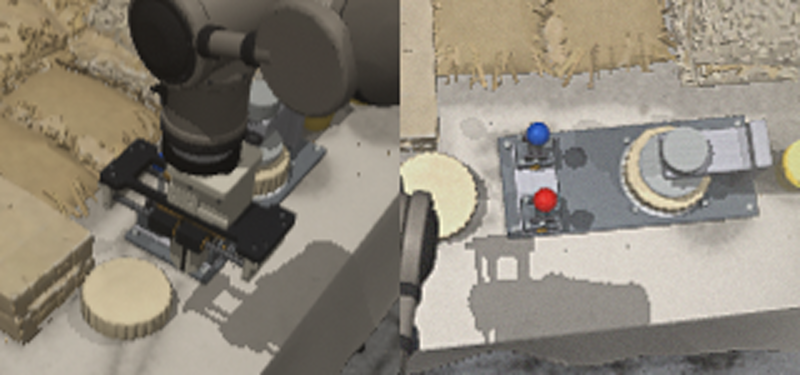

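The top view shows the red knob back at about (348,210) and blue at about (345,183), both at their starting pixels. The hand is clear and up, and the wheels are where they were. I'll do a quick numeric check and hand in.

```bash
python3 - <<'E'
from h import *
p=read_camera("top")
for c in("red","blue"): b=blob(p,c)[0]; print(c,b,atz(p,b,.129))
print(robot.observe()["contact_force"],robot.observe()["time"]); print(robot.hand_in())
E
```

```text
red [347.609375 209.546875] [ 0.45838126 -0.21868028  0.129     ]
blue [344.56140351 182.92982456] [ 0.54306668 -0.2194621   0.129     ]
[0.59384844 0.22869671 0.3860162 ] 14.15
the job is handed in; nothing more can be done
None
```

I pushed the red lever fully over with the closed fingers, held it, let it spring back and moved the arm clear. The job was handed in at about 14.2 s; it reports no verdict.

- **Lever fully over:** The lever ended against its stop: force rose to about 17 N while the tool stopped moving, at the position I had worked out for the stop. It stayed there for about 3 s, and I estimate it was already near 0.5 rad for over 2 s before that.
- **Pad on the wheel:** I did not see this. The hand and arm hid the red knob and part of the press during the hold, so I infer it from the lever angle.
- **After release:** The last top view shows the red and blue knobs within about 0.3 mm of where they started, so both levers are upright. The pad looks lifted as at the start.
- **Wheel and bystanders:** In the top view the wheel, cup and tub detections shifted by no more than about 1.5 px. The spare wheel's moved about 4 px there, where the arm partly hid it, but under 1 px in the scene view.
- **Checks that failed or disagreed:**
  - The scene view could not confirm the red knob, because the hand was in front of it.
  - The partly hidden blue knob triangulated 18 mm too high there.
  - The cup was misread as the spare wheel there.
- **Contact:** The final force reading was under 1 N, which is at noise level, with the robot touching nothing.

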